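# Lift the hot griddle lid with the lid hook and hold it level

### The arm

A 6-joint arm with a two-finger parallel gripper is mounted at the origin on the work surface. World frame = base frame: x ahead of the robot, y to its left, z up, the work surface at z = 0. Lengths are in mm, angles in rad, forces in N, time in s.
With the tool pointing down it reaches from about 325 to 775 mm from the base axis. Payload 5.5 kg.
Tool frame: the origin (TCP) lies at the very end of the fingers, on their centre line; the grasp point (between the pads) lies env.grip_point_offset behind it (env.grip_point_offset is the distance from the TCP to the grasp point, in mm); z points along the fingers, y is the line along which they close (so a half turn about z gives the same grasp; the last joint's range is limited). The gripper opens to 88 mm and grips with 3 to 60 N. Pads are 20 mm wide; open, the fingers measure 115 mm over their backs; the gripper's body (75 mm by 178 mm) begins 61 mm behind the grasp point.
Start: joints at [1.131, 0.091, 1.231, -0, 1.82, -0.057], TCP at [224.117, 556.586, 222.631] pointing down, gripper open.
Joint ranges: [-2.87, 2.87], [-0.86, 2.18], [0.17, 2.46], [-1.51, 4.65], [0.06, 2.69], [-2.65, 2.65]. Speed limits (rad/s): [2.57, 2.57, 3.01, 3.14, 3.14, 3.14].

### API

Orientations are given as a 3x3 rotation matrix whose columns are the frame's x, y, z axes.
In Python, from station import env gives the robot as it stands. The module is installed in compiled form; this text tells all that it offers.
- The arm moves only by the tool jog_arm, never from a script. Its argument "commands" is text: rows parted by semicolons, each of 7 numbers parted by spaces: the shift along the tool's x, y, z in m, then the turn, a rotation vector about the tool's x, y, z in degrees, then the opening, from -1 (shut) to 1 (fully open). A call has 1 to 8 rows; each row is the pose to reach, as a shift and turn from the pose commanded when the call began, along the tool's axes at that moment; what a row does not reach only later rows make up. A row lasts 1/10 s, in which the tool goes at most 50 mm and 8.59 degrees, less where a joint would pass 70% of its speed; a pose out of reach is approached as far as the arm can. A call with a gripper value outside its range is refused whole. The fingers move at their own pace and stop on an object; "force" is the grip in N (left out, the last holds). Time passes only in rows, so rows that repeat a pose let the fingers close. It gives the time, the measured TCP pose, the force, the opening and the grip force at its end, in the units of the state.
- env.get_obs(): the state, without advancing time (a new reading comes with each control period).
- env.grab_frame(name): name is "scene" or "top" or "wrist"; returns the picture (400x640x3 uint8, blue, green, red); there is no depth.
- env.camera_info(name): a dict with "fov_y" (degrees; the focal length in pixels is half the picture's height over the tangent of half this angle, whatever the lens; pixels are square), "cx", "cy" (the principal point, pixels), "T" (4x4, takes a point from camera to world coordinates). Camera axes: x right, y up, looking along -z (the intrinsics and any distortion apply to the point x, -y, -z); pixel columns grow to the right and rows downward; lengths in mm; the calibration is good to about 2 mm. The wrist camera is an equidistant fisheye: a pixel r from the principal point sees the ray r / f radians off the axis. A picture is of the moment at which its call begins: read the wrist's pose just before it. camera_info takes no time and is no camera call; for the wrist camera it gives the pose at the moment of the call.
- env.finish_job(): hands the job in; it is judged then, once.
Trained networks look in the newest picture that a camera, given by its name, has taken for a name from the list of things; names that differ only in an ending like _2 or _b are one class to them, and where a whole thing is asked for, a point or a joint stands for the part that bears it (a point fixed in the world has none). Each returns a list of dicts, best first, with "score" (0 to 1); they miss things now and then, are a little off and sometimes report something else, mostly with a low value. They report only what shows in the picture. A call takes as long as a camera call. They do not tell look-alikes from the thing itself.
- env.spot_in(camera, thing): "rect" ([left, top, right, bottom] in pixels, round what is visible of it).
- env.trace(camera, thing): "mask" (400x640 bool, what is visible of it) and "rect" ([left, top, right, bottom] in pixels, round what is visible of it).
- env.mark_of(camera, thing): "uv" ([column, row] in pixels: a listed point, or the origin of a listed thing).
The state is a dict: "t": time; "joints": joint angles; "qvel": joint speeds; "joint_efforts": joint torques, N m; "tcp_pos": TCP position; "tool_rot": TCP orientation; "wrist_force": force on the tool from outside, world axes, zero at the start; "ft_torque": the same for the moment, N m; "gripper_width": finger opening in mm; "finger_force": force on a finger pad.
Only numpy, scipy, OpenCV 4.12 (cv2) and the standard library are available. Lean on these libraries where they do the work, as an engineer would, in place of code of your own. Each camera call takes 0.05 s, during which the arm holds its last target. There are 200 camera calls.

### The job

The lid on the griddle is hot, so touch it only with the lid hook: take the T-handled hook (not the scraper) from the tool rest, pass its end through the eyelet on top of the lid, and lift the lid straight up, without tipping it, to about 8 cm above where it sat. Finish still holding it there on the hook, level, steady and over the griddle so that the drips fall back on the plate. Leave everything else where it is.

Things in the scene. Friction and masses are not known exactly. Their poses are not given: they have to be found in the camera images.
- griddle: Fixed table-top griddle for batter balls, on the left or right half of the counter, yaw within 0.25: steel case 245 x 290 mm (x, y), black handles on the short sides (330 mm over them), two knobs on its -x face. Origin: centre of its underside, on the counter; z up. The lid sits on its flange, 70 mm up, loosely round the cast plate (190 x 240 mm, top 78 mm up).
- lid: Loose pressed-metal griddle lid, 212 x 262 mm (x, y), about 0.45 kg, 30 mm skirt, ribbed top 32 mm above its lower edge. Origin: centre of the lower edge plane (70 mm above the counter at the start); z up. Hot: only the hook may touch it. Hung by the middle of its eyelet it balances level; hung off the middle it tilts and stays so, about 1.4 degrees per mm.
- lid_eye (a point): Centre of the opening of the upright steel eyelet in the middle of the lid, 54 mm above the lid's lower edge. An arch of 8 mm round bar in the lid's y-z plane: a rod passes through along the lid's x, from either side. Opening 30 mm wide, from 22 mm below this point (lid top) to 22 mm above (inside of the round crown); sides straight up to 7 mm above. Outer crown 30 mm above.
- hook: Loose lid hook, 0.22 kg, in the tool rest, shaft hanging between the rails. Origin: middle of its wooden T handle, a flat-sided bar 24 x 116 x 28 mm (x, y, z), 169 mm above the counter at the start; grip it across x. z up. Below: ferrule to z -30 mm, then 8 mm round rod: down to z -60, cranked to x -22 z -80, down to z -111, then forward (+x) through the seat to the tip.
- hook_seat (a point): Lowest point of the hook's bar (centre line), right below the handle: x = 0, y = 0, z = -115 mm in the hook's frame. The bar is 8 mm thick here.
- hook_tip (a point): Free end of the hook (centre line, round end of 4 mm radius): x = 30 mm, y = 0, z = -107 mm in the hook's frame, so the end points along the hook's +x and rises 8 mm from the seat.
- rest: Fixed steel tool rest on the other half of the counter, yaw within 0.25: base 250 x 120 mm, two rails along its x at y = +-42 mm (76 mm clear between), upper edges 155 mm above the counter. Hook and scraper lie across them at x = -60 and +60 mm, in either order, between 10 mm studs; they lift straight up, and hook +x is the rest's +x. Origin: centre of its underside.
- scraper: Loose scraper with the same wooden T handle as the hook, in the other place on the tool rest; its straight shaft ends in a flat blade 60 mm wide at 83 to 119 mm below the handle's middle. Origin: middle of the handle. Leave it.
- paper_cup: White cup, 76 mm across, 85 mm tall, beside the tool rest. Origin: centre of its underside. Leave it.
- picks: Olive beaker of bamboo picks, 64 mm across, 127 mm tall with the picks, beside the tool rest. Origin: centre of its underside. Leave it.
- sauce: Brown sauce bottle, 60 mm across, 170 mm tall, beyond the griddle and rest. Origin: centre of its underside. Leave it.
- shaker: Small jar with a steel cap, 44 mm across, 90 mm tall, beyond the griddle and rest. Origin: centre of its underside. Leave it.
- served_tray: Pale foam tray 125 x 165 x 22 mm with three browned balls, beyond the griddle and rest. Origin: centre of its underside. Leave it.
- tray_stack: Stack of pale foam trays 125 x 165 mm, 63 mm tall, at the left side of the counter. Origin: centre of its underside. Leave it.
There are look-alikes about, which are no part of the job. There is more than one size of the hook; the one meant has the size given above.

How it is judged:
By the outcome, as a careful person would: the job done as asked, in the order asked, and still so for the second after the job is handed in, while the arm keeps its last pose, push and grip.
It also fails if it takes over 59 s, if anything falls off the work surface, if the arm or the gripper's body presses on something with over 40 N, if the wrist force passes 120 N, or if a joint passes its speed limit or range.

## Working session

There is one attempt and no reset: what is moved stays moved. The work goes in short steps, Python scripts to look and compute and a tool call to move; the robot and the scene stay as the last step left them, time stands still between calls to the robot, and variables do not carry over. Pictures are saved under pics/ and viewed, at most 10 in all, crops included, and the job is handed in when it is done.

Besides the shell and the picture viewer there is one more tool, called after ">>>" in YAML: its name, and indented under it one key for each argument. jog_arm: Moves the arm, as the interface text tells. Its arguments: {"type":"object","properties":{"commands":{"type":"string"},"force":{"type":"number"}},"required":["commands"]}

```bash
mkdir -p pics
cat > h.py <<'E'
from station import env
import numpy as np, cv2
def ray(cam,uv,info=None):
    i=info or env.camera_info(cam); f=200/np.tan(np.radians(i["fov_y"])/2)
    d=np.array([uv[0]-i["cx"],uv[1]-i["cy"]],float)
    if cam=="wrist":
        r=np.hypot(*d); th=r/f; v=np.array([d[0]/r*np.sin(th),-d[1]/r*np.sin(th),-np.cos(th)]) if r>0 else np.array([0,0,-1.])
    else: v=np.array([d[0]/f,-d[1]/f,-1]); 
    v/=np.linalg.norm(v); T=np.array(i["T"]); return T[:3,3],T[:3,:3]@v
def onz(cam,uv,z,info=None):
    o,d=ray(cam,uv,info); return o+d*(z-o[2])/d[2]
def proj(cam,p,info=None):
    i=info or env.camera_info(cam); f=200/np.tan(np.radians(i["fov_y"])/2)
    T=np.array(i["T"]); q=T[:3,:3].T@(np.array(p)-T[:3,3]); q=np.array([q[0],-q[1],-q[2]])
    if cam=="wrist":
        r=np.hypot(q[0],q[1]); th=np.arctan2(r,q[2]); return np.array([i["cx"],i["cy"]])+f*th*q[:2]/r
    return np.array([i["cx"],i["cy"]])+f*q[:2]/q[2]
def tri(rs):
    A=np.zeros((3,3));b=np.zeros(3)
    for o,d in rs:
        P=np.eye(3)-np.outer(d,d);A+=P;b+=P@o
    p=np.linalg.solve(A,b); return p,[np.linalg.norm((np.eye(3)-np.outer(d,d))@(p-o)) for o,d in rs]
E
python3 - <<'E'
from h import *
ims={c:env.grab_frame(c) for c in("scene","top")}
for c in ims: cv2.imwrite(f"pics/{c}.png",ims[c]); i=env.camera_info(c); print(c,i["fov_y"],np.round(i["T"],2).tolist())
for n in["hook","lid_eye","hook_seat","hook_tip","rest","griddle","lid","scraper"]:
    for c in ims:
        print(n,c,[(np.round(m["uv"],1).tolist(),round(m["score"],2)) for m in env.mark_of(c,n)][:4])
print(env.grip_point_offset,env.get_obs())
E
```

```text
scene 43.84714510425336 [[0.7, -0.52, 0.5, 1308.91], [0.72, 0.49, -0.49, -567.68], [0.01, 0.7, 0.71, 1150.86], [0.0, 0.0, 0.0, 1.0]]
top 43.417590721114266 [[-0.01, 1.0, -0.07, 531.23], [-1.0, -0.01, -0.0, 116.94], [-0.01, 0.07, 1.0, 1499.64], [0.0, 0.0, 0.0, 1.0]]
hook scene [([213.8, 262.3], 0.94), ([236.9, 348.3], 0.57)]
hook top [([454.0, 208.1], 0.74)]
lid_eye scene [([329.5, 182.1], 0.95)]
lid_eye top [([284.9, 223.1], 0.95)]
hook_seat scene [([220.2, 288.1], 0.82), ([257.9, 370.3], 0.76)]
hook_seat top [([440.7, 209.6], 0.78), ([286.3, 229.1], 0.55)]
hook_tip scene [([259.1, 375.9], 0.68), ([223.1, 293.5], 0.6), ([383.1, 258.2], 0.22)]
hook_tip top [([445.2, 203.3], 0.92), ([457.5, 133.1], 0.8), ([284.6, 221.5], 0.45), ([434.1, 232.2], 0.45)]
rest scene [([212.7, 281.3], 0.71)]
rest top [([431.4, 233.5], 0.96), ([445.8, 202.1], 0.71), ([173.3, 242.7], 0.27)]
griddle scene [([332.8, 210.8], 0.63)]
griddle top [([292.0, 146.7], 0.72), ([473.0, 248.4], 0.37), ([171.3, 244.9], 0.16)]
lid scene [([329.1, 193.9], 0.79)]
lid top [([285.1, 229.3], 0.63)]
scraper scene [([193.3, 228.1]
[... 201 characters left out ...]
), 'qvel': array([-4.02495704e-04,  1.74446530e-03,  3.49630365e-04, -6.78310066e-05,
        8.48419407e-04, -1.65935956e-03]), 'joint_efforts': array([-1.16587089e-03, -4.46188903e+01, -4.06516814e+01,  6.97040115e-02,
        1.92088861e-02,  8.45575471e-06]), 'tcp_pos': array([224.1372995 , 556.5778689 , 222.65241877]), 'tool_rot': array([[-9.27618126e-01,  3.73529933e-01,  2.70240607e-05],
       [ 3.73529934e-01,  9.27618126e-01,  2.22995076e-05],
       [-1.67384749e-05,  3.07797231e-05, -9.99999999e-01]]), 'wrist_force': array([ 0.27494181, -0.02349568, -0.06874868]), 'ft_torque': array([-0.00111022,  0.02611645, -0.0126429 ]), 'finger_force': 0.0, 'gripper_width': 87.82456656631244}
```

View pics/scene.png

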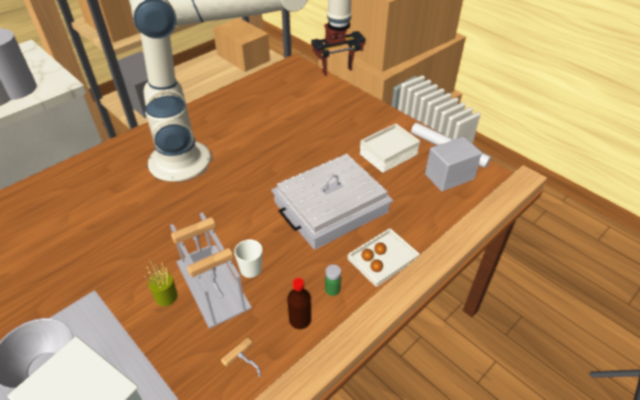

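View pics/top.png

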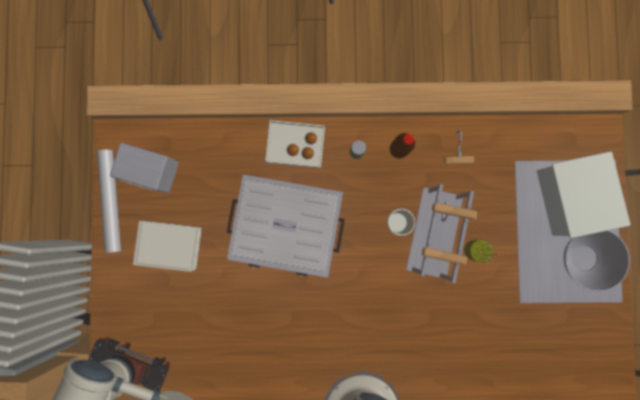

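Scene and top agree. The hook is in the rest's far place (scene 210,262; top 455,211), and the scraper is nearer at top 445,256. The look-alike hook lies on the counter at top 460,150. The lid eyelet is at top 285,224.

Run:
```python
from h import *
print({k:v for k,v in env.camera_info("top").items() if k!="T"})
S={"hook":((213.8,262.3),(454,208.1)),"eye":((329.5,182.1),(284.9,223.1)),"scr":((193.3,228.1),(439.2,255.7)),"tip":((223.1,293.5),(445.2,203.3)),"rest":((212.7,281.3),(431.4,233.5))}
for n,(a,b) in S.items():
    p,e=tri([ray("scene",a),ray("top",b)]); print(n,np.round(p,1),np.round(e,1))
print("eye z124",onz("top",(284.9,223.1),124),onz("scene",(329.5,182.1),124))
for n,z in(("hook",175),("scraper",175),("rest",0),("lid",100)):
    for m in env.trace("top",n)[:2]:
        k=m["mask"].astype(np.uint8); c,s,_=cv2.minAreaRect(cv2.findNonZero(k))
        bx=cv2.boxPoints((c,s,_)); w=np.array([onz("top",q,z)[:2] for q in bx])
        e1=w[1]-w[0];e2=w[2]-w[1]
        print(n,round(m["score"],2),m["rect"],np.round(w.mean(0),1),[(round(np.hypot(*e)),round(np.arctan2(e[1],e[0]),3)) for e in(e1,e2)])
```

```text
{'fov_y': 43.417590721114266, 'cx': 318.18799525606437, 'cy': 195.7423122031194}
hook [ 585.5 -235.2  170.9] [0.7 0.7]
eye [547.1 211.3 126.2] [4.6 4.6]
scr [ 456.  -200.7  164.6] [6.8 6.8]
tip [ 604.1 -239.6   60.2] [0.9 0.9]
rest [ 5.15e+02 -2.15e+02 -5.00e-01] [3.6 3.6]
eye z124 [550.2769126  214.85764198 124.        ] [542.64922468 209.24199306 124.        ]
hook 0.72 [446.0, 132.0, 474.9, 164.2] [ 748.6 -252.4] [(74, np.float64(-1.581)), (88, np.float64(3.112))]
hook 0.69 [431.1, 202.4, 480.7, 222.2] [ 580.2 -234.5] [(115, np.float64(-1.516)), (50, np.float64(-3.108))]
scraper 0.84 [419.6, 247.1, 468.2, 266.3] [ 461.8 -205.3] [(24, np.float64(-0.259)), (118, np.float64(-1.815))]
lid 0.59 [231.8, 182.6, 336.7, 267.8] [546.8 217.3] [(213, np.float64(-0.174)), (266, np.float64(-1.755))]
```

```bash
cat >> h.py <<'E'
from scipy.spatial.transform import Rotation as Ro
def Rt(yaw):
    c,s=np.cos(yaw),np.sin(yaw); return np.array([[-s,c,0],[c,s,0],[0,0,-1.]])
def delta(p,yaw,R=None):
    o=env.get_obs(); R0=o["tool_rot"]; print("t",o["t"],"tcp",np.round(o["tcp_pos"],1),"F",np.round(o["wrist_force"],1),"w",round(o["gripper_width"],1))
    print("shift m",np.round(R0.T@(np.array(p)-o["tcp_pos"])/1000,4),"rot deg",np.round(Ro.from_matrix(R0.T@Rt(yaw)).as_rotvec(degrees=True),2))
E
python3 -c "
from h import *
delta([570,-230,290],-0.24)"
```

```text
t 1.1 tcp [224.1 556.6 222.6] F [-0.1 -0.  -0.1] w 87.6
shift m [-0.6146 -0.6004 -0.0674] rot deg [-0.    0.   81.82]
```

>>> jog_arm:
  commands: "-0.615 -0.6 -0.067 0 0 81.8 1;-0.615 -0.6 -0.067 0 0 81.8 1;-0.615 -0.6 -0.067 0 0 81.8 1;-0.615 -0.6 -0.067 0 0 81.8 1;-0.615 -0.6 -0.067 0 0 81.8 1;-0.615 -0.6 -0.067 0 0 81.8 1;-0.615 -0.6 -0.067 0 0 81.8 1;-0.615 -0.6 -0.067 0 0 81.8 1"

```text
t: 1.9
tcp_pos: [385.2, 189.8, 254.2]
tool_rot: [[0.018, 1.0, 0.001], [1.0, -0.018, 0.0], [0.0, 0.001, -1.0]]
wrist_force: [1.3, 0.2, -0.6]
gripper_width: 88.0
finger_force: 0.0
```

```bash
python3 -c "
from h import *
delta([570,-230,290],-0.24)"
```

```text
t 1.9 tcp [385.2 189.8 254.2] F [ 1.3  0.2 -0.6] w 88.0
shift m [-0.4164  0.1923 -0.0357] rot deg [ 0.06 -0.03 12.73]
```

>>> jog_arm:
  commands: "-0.416 0.192 -0.036 0 0 12.7 1;-0.416 0.192 -0.036 0 0 12.7 1;-0.416 0.192 -0.036 0 0 12.7 1;-0.416 0.192 -0.036 0 0 12.7 1;-0.416 0.192 -0.036 0 0 12.7 1;-0.416 0.192 -0.036 0 0 12.7 1;-0.416 0.192 -0.036 0 0 12.7 1;-0.416 0.192 -0.036 0 0 12.7 1"

```text
t: 2.7
tcp_pos: [548.1, -174.6, 285.4]
tool_rot: [[0.232, 0.973, 0.001], [0.973, -0.232, -0.0], [0.0, 0.001, -1.0]]
wrist_force: [1.2, 0.5, -0.6]
gripper_width: 87.6
finger_force: 0.0
```

>>> jog_arm:
  commands: "-0.05 0.02 0 0 0 0 1;-0.05 0.02 0 0 0 0 1;-0.05 0.02 0 0 0 0 1;-0.05 0.02 0 0 0 0 1"

```text
t: 3.1
tcp_pos: [555.5, -224.8, 285.3]
tool_rot: [[0.231, 0.973, 0.0], [0.973, -0.231, 0.0], [0.0, 0.0, -1.0]]
wrist_force: [-0.3, 0.2, 0.0]
gripper_width: 87.6
finger_force: 0.0
```

Run:
```python
from h import *
delta([570,-230,290],-0.24)
i=env.camera_info("wrist"); im=env.grab_frame("wrist"); cv2.imwrite("pics/w1.png",im); print(np.round(i["T"],2).tolist(),i["fov_y"])
for n,z in(("hook",169),("scraper",169),("hook_seat",54),("hook_tip",62)):
    for m in env.mark_of("wrist",n)[:2]: print(n,round(m["score"],2),np.round(m["uv"],1),np.round(onz("wrist",m["uv"],z,i),1))
for n in("hook","scraper"):
    for m in env.trace("wrist",n)[:2]:
        pts=np.array(cv2.findNonZero(m["mask"].astype(np.uint8)))[:,0]
        w=np.array([onz("wrist",q,183,i)[:2] for q in pts[::5]],np.float32)
        c,s,a=cv2.minAreaRect(w); b=cv2.boxPoints((c,s,a)); e=[b[1]-b[0],b[2]-b[1]]
        print(n,round(m["score"],2),m["rect"],c,[(round(float(np.hypot(*q))),round(float(np.arctan2(q[1],q[0])),3)) for q in e])
```

```text
t 3.1 tcp [ 555.5 -224.8  285.3] F [-0.3  0.2  0. ] w 87.6
shift m [-0.0017  0.0153 -0.0047] rot deg [ 0.01 -0.02  0.4 ]
[[0.97, 0.22, 0.06, 571.69], [-0.23, 0.94, 0.26, -155.5], [-0.0, -0.26, 0.96, 447.27], [0.0, 0.0, 0.0, 1.0]] 65.70646984690485
hook 0.78 [351.9 203.4] [ 575.  -238.1  169. ]
hook 0.67 [450.5 186.2] [ 673.  -243.7  169. ]
scraper 0.77 [227.5 204.4] [ 458.1 -211.5  169. ]
hook_seat 0.8 [346.7 180.5] [ 576.3 -240.5   54. ]
hook_seat 0.73 [501.7 180.3] [ 798.3 -289.7   54. ]
hook_tip 0.79 [494.3 177.9] [ 781.4 -280.9   62. ]
hook_tip 0.59 [370.1 184.2] [ 604.5 -250.3   62. ]
hook 0.91 [439.1, 160.8, 504.1, 217.3] (688.2673950195312, -235.53399658203125) [(53, -1.203), (66, 0.368)]
hook 0.59 [325.4, 142.3, 370.8, 263.6] (569.960693359375, -236.27838134765625) [(38, -0.234), (116, 1.337)]
scraper 0.72 [210.3, 142.1, 254.2, 248.9] (472.2193908691406, -203.4119110107422) [(44, -0.237), (101, 1.333)]
scraper 0.72 [268.4, 60.0, 333.4, 119.0] (555.44677734375, -125.05661010742188) [(53, -0.921), (53, 0.65)]
```

View pics/w1.png

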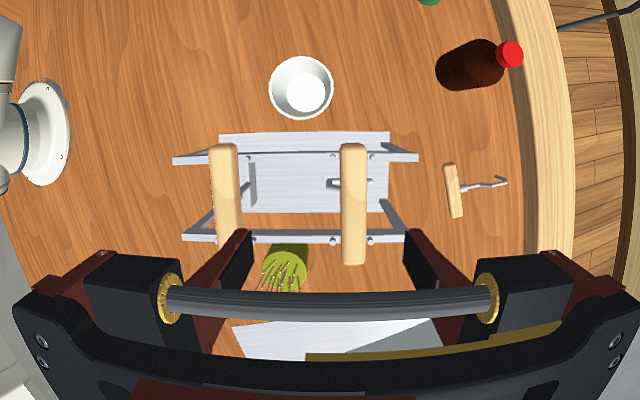

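The wrist view shows the T handle at px 341–367 × 143–265 with the crank to its left, so the tip points to +x. The fingers straddle it. The scraper is at px 225 and the smaller hook at px 455.

```bash
python3 -c "
from h import *
delta([577,-237,150],-0.235)"
```

```text
t 3.45 tcp [ 555.6 -224.8  285.5] F [ 0.3  0.1 -0.1] w 87.9
shift m [-0.0069  0.0236  0.1355] rot deg [0.04 0.01 0.14]
```

>>> jog_arm:
  commands: "-0.007 0.0235 0.03 0 0 0 1;-0.007 0.0235 0.06 0 0 0 1;-0.007 0.0235 0.08 0 0 0 1;-0.007 0.0235 0.1 0 0 0 1;-0.007 0.0235 0.12 0 0 0 1;-0.007 0.0235 0.1345 0 0 0 1;-0.007 0.0235 0.1345 0 0 0 1;-0.007 0.0235 0.1345 0 0 0 1"

```text
t: 4.25
tcp_pos: [576.8, -237.8, 151.1]
tool_rot: [[0.231, 0.973, 0.0], [0.973, -0.231, -0.0], [-0.0, 0.0, -1.0]]
wrist_force: [0.8, -0.3, 0.1]
gripper_width: 87.7
finger_force: 0.0
```

>>> jog_arm:
  commands: "0 0 0 0 0 0 0;0 0 0 0 0 0 -0.2;0 0 0 0 0 0 -0.4;0 0 0 0 0 0 -0.7;0 0 0 0 0 0 -1;0 0 0 0 0 0 -1;0 0 0 0 0 0 -1;0 0 0 0 0 0 -1"
  force: 40

```text
t: 5.05
tcp_pos: [576.7, -237.9, 150.5]
tool_rot: [[0.232, 0.973, -0.0], [0.973, -0.232, 0.0], [0.0, -0.0, -1.0]]
wrist_force: [-0.8, -0.0, -0.9]
gripper_width: 27.8
finger_force: 0.0
```

>>> jog_arm:
  commands: "0 0 0 0 0 0 -1;0 0 0 0 0 0 -1;0 0 0 0 0 0 -1;0 0 0 0 0 0 -1"
  force: 55

```text
t: 5.45
tcp_pos: [576.7, -237.9, 150.5]
tool_rot: [[0.232, 0.973, -0.0], [0.973, -0.232, 0.0], [0.0, -0.0, -1.0]]
wrist_force: [-0.2, 0.8, -0.3]
gripper_width: 23.5
finger_force: 54.8
```

>>> jog_arm:
  commands: "0 0 -0.01 0 0 0 -1;0 0 -0.03 0 0 0 -1;0 0 -0.06 0 0 0 -1;0 0 -0.09 0 0 0 -1;0 0 -0.12 0 0 0 -1;0 0 -0.15 0 0 0 -1;0 0 -0.15 0 0 0 -1;0 0 -0.15 0 0 0 -1"

```text
t: 6.25
tcp_pos: [577.0, -238.0, 300.5]
tool_rot: [[0.231, 0.973, 0.001], [0.973, -0.231, -0.0], [-0.0, 0.001, -1.0]]
wrist_force: [0.4, 0.0, -3.1]
gripper_width: 23.4
finger_force: 54.8
```

Run:
```python
from h import *
delta([480,210,300],-0.178)
im={}
for c in("scene","wrist"):
    i=env.camera_info(c); im=env.grab_frame(c); cv2.imwrite(f"pics/{c}2.png",im)
    o=env.get_obs(); R=Rt(-.235)
    hp=o["tcp_pos"]+np.array([0,0,18.7]); x=np.array([np.cos(-.235),np.sin(-.235),0])
    for n,p in(("hook",hp),("hook_seat",hp-[0,0,115]),("hook_tip",hp+30*x-[0,0,107])):
        print(c,n,"pred",np.round(proj(c,p,i),1),[(np.round(m["uv"],1).tolist(),round(m["score"],2)) for m in env.mark_of(c,n)][:3])
```

```text
t 6.25 tcp [ 577.  -238.   300.5] F [ 0.4  0.  -3.1] w 23.4
shift m [ 4.134e-01 -1.981e-01  3.000e-04] rot deg [ 0.06  0.01 -3.19]
scene hook pred [200.4 220.9] [([237.4, 346.3], 0.81), ([200.9, 219.2], 0.7)]
scene hook_seat pred [208.5 252.8] [([257.0, 367.8], 0.68), ([207.7, 251.8], 0.55)]
scene hook_tip pred [212.6 259.3] [([217.6, 259.0], 0.67), ([257.1, 375.7], 0.67)]
wrist hook pred [328.5 260.2] [([327.2, 263.6], 0.67), ([433.8, 182.3], 0.57)]
wrist hook_seat pred [328.9 200.5] [([488.3, 172.4], 0.57), ([362.4, 206.8], 0.39)]
wrist hook_tip pred [364.5 203.1] [([362.7, 206.7], 0.66), ([481.5, 174.1], 0.58)]
```

View pics/scene2.png

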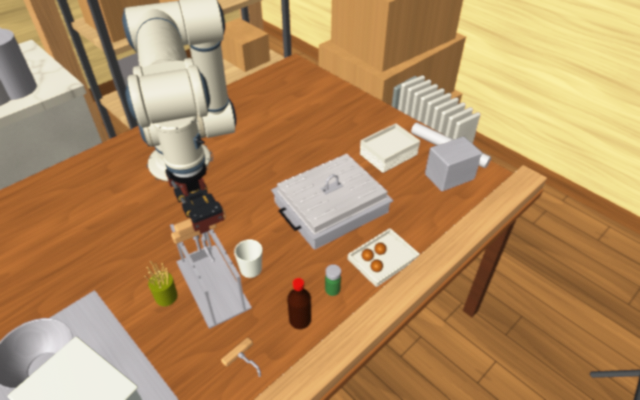

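The scene view shows the hook in the gripper clear of the rest (scene 205,240), with the scraper still in place. Next I move to a spot short of the eyelet.

>>> jog_arm:
  commands: "0.44 -0.215 0 0 0 -3.2 -1;0.44 -0.215 0 0 0 -3.2 -1;0.44 -0.215 0 0 0 -3.2 -1;0.44 -0.215 0 0 0 -3.2 -1;0.44 -0.215 0 0 0 -3.2 -1;0.44 -0.215 0 0 0 -3.2 -1;0.44 -0.215 0 0 0 -3.2 -1;0.44 -0.215 0 0 0 -3.2 -1"

```text
t: 7.45
tcp_pos: [488.2, 154.1, 300.7]
tool_rot: [[0.177, 0.984, 0.001], [0.984, -0.177, 0.0], [0.0, 0.001, -1.0]]
wrist_force: [0.9, 1.0, -1.9]
gripper_width: 23.9
finger_force: 54.8
```

```bash
python3 -c "
from h import *
delta([458,228,270],-0.178)"
```

```text
t 7.45 tcp [488.2 154.1 300.7] F [ 0.9  1.  -1.9] w 23.9
shift m [ 0.0674 -0.0428  0.0307] rot deg [ 0.03 -0.01 -0.  ]
```

>>> jog_arm:
  commands: "0.067 -0.043 0.03 0 0 0 -1;0.067 -0.043 0.03 0 0 0 -1;0.067 -0.043 0.03 0 0 0 -1;0.067 -0.043 0.03 0 0 0 -1;0.067 -0.043 0.03 0 0 0 -1"

```text
t: 7.95
tcp_pos: [459.1, 225.2, 271.1]
tool_rot: [[0.178, 0.984, 0.001], [0.984, -0.178, -0.0], [0.0, 0.001, -1.0]]
wrist_force: [-0.5, -0.5, -2.3]
gripper_width: 23.8
finger_force: 54.8
```

```bash
cat > look.py <<'E'
from h import *
import sys
tag=sys.argv[1]; cams=sys.argv[2].split(","); yaw=float(sys.argv[3]) if len(sys.argv)>3 else -.178
o=env.get_obs(); print("t",o["t"],"tcp",np.round(o["tcp_pos"],1),"F",np.round(o["wrist_force"],1))
hp=o["tcp_pos"]+np.array([0,0,18.7]); x=np.array([np.cos(yaw),np.sin(yaw),0])
P={"hook_seat":hp-[0,0,115],"hook_tip":hp+30*x-[0,0,107],"lid_eye":[547,212,124]}
for c in cams:
    i=env.camera_info(c); im=env.grab_frame(c); cv2.imwrite(f"pics/{tag}_{c}.png",im)
    for n,p in P.items():
        print(c,n,"pred",np.round(proj(c,p,i),1),[(np.round(m["uv"],1).tolist(),round(m["score"],2),np.round(onz(c,m["uv"],p[2],i)[:2],1).tolist()) for m in env.mark_of(c,n)][:2])
E
python3 look.py a scene,top,wrist
python3 - <<'E'
import cv2
i=cv2.imread("pics/a_wrist.png"); cv2.imwrite("pics/a_c.png",cv2.resize(i[60:320,200:600],(800,520),interpolation=cv2.INTER_CUBIC))
E
```

```text
t 7.95 tcp [459.1 225.2 271.1] F [-0.5 -0.5 -2.3]
scene hook_seat pred [314.2 153.8] [([314.6, 154.4], 0.8, [462.0, 224.1]), ([260.0, 371.3], 0.63, [886.6, -331.7])]
scene hook_tip pred [319.7 157.1] [([319.6, 157.5], 0.77, [489.7, 218.6]), ([260.5, 377.7], 0.7, [901.4, -341.5])]
scene lid_eye pred [331.2 182.4] [([332.9, 181.6], 0.88, [548.2, 218.2]), ([331.0, 209.9], 0.38, [627.9, 131.3])]
top hook_seat pred [279.8 257.7] [([455.9, 132.0], 0.73, [787.6, -245.3])]
top hook_tip pred [281.5 246.5] [([457.9, 134.0], 0.64, [780.6, -248.2])]
top lid_eye pred [286.  224.3] [([285.3, 223.5], 0.79, [549.2, 213.8])]
wrist hook_seat pred [328.7 200.8] []
wrist hook_tip pred [364.3 203.3] [([361.5, 206.4], 0.81, [485.9, 217.6]), ([398.2, 173.4], 0.66, [520.6, 240.4])]
wrist lid_eye pred [413.4 185.3] [([407.5, 181.8], 0.94, [541.0, 216.9])]
```

View pics/a_c.png

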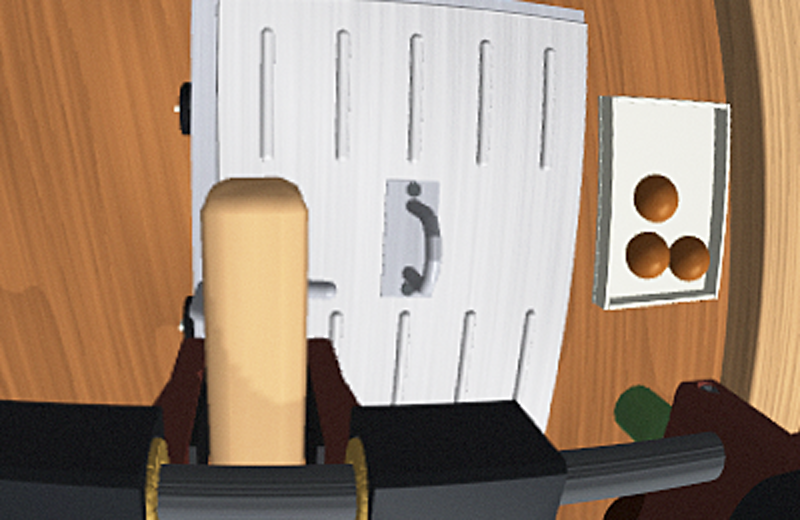

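The wrist crop shows the handle, and the hook tip at full-image px ~(366,204). The eyelet feet are at ~(406,155) and (405,199), and its crown is at ~(417,182). I'll work out eyelet position and yaw from these.

Run:
```python
from h import *
i=env.camera_info("wrist")
for n,uv,z in(("f1",(406.3,154.5),103),("f2",(405,199),103),("crown",(416.5,181.5),151),("tip",(365.5,204.5),182.8),("eye",(407.5,181.8),124),("corner",(308.5,60),102),("edgeR1",(493,71.5),102),("edgeR2",(474,273),102),("edgeL1",(309,85),102),("edgeL2",(308,150),102)):
    print(n,np.round(onz("wrist",uv,z,i),1))
m=env.trace("top","lid")[0]
k=cv2.findNonZero(m["mask"].astype(np.uint8))[:,0]
im=env.trace("scene","lid")
# ribs in wrist image: sobel line fit of lid edges via corners
```

```text
f1 [548.  242.5 103. ]
f2 [540.4 192.8 103. ]
crown [543.6 223.  151. ]
tip [489.2 219.  182.8]
eye [540.8 217.3 124. ]
corner [461.7 360.3 102. ]
edgeR1 [669.8 324.5 102. ]
edgeR2 [626.2  74.7 102. ]
edgeL1 [457.4 333.4 102. ]
edgeL2 [443.6 265.1 102. ]
```

```bash
python3 -c "
from h import *
delta([483,228.5,217],-0.176)"
```

```text
t 8.65 tcp [458.7 225.9 270.5] F [-0.4  0.2 -2.6] w 23.9
shift m [0.0069 0.0235 0.0535] rot deg [-0.   0.  -0.1]
```

>>> jog_arm:
  commands: "0.007 0.0235 0.015 0 0 0 -1;0.007 0.0235 0.03 0 0 0 -1;0.007 0.0235 0.045 0 0 0 -1;0.007 0.0235 0.0535 0 0 0 -1;0.007 0.0235 0.0535 0 0 0 -1;0.007 0.0235 0.0535 0 0 0 -1"

```text
t: 9.25
tcp_pos: [483.0, 228.7, 217.6]
tool_rot: [[0.177, 0.984, 0.001], [0.984, -0.177, 0.0], [0.0, 0.001, -1.0]]
wrist_force: [-0.0, -0.3, -1.7]
gripper_width: 23.5
finger_force: 54.8
```

```bash
python3 look.py b scene,top,wrist -.176
python3 - <<'E'
import cv2,numpy as np
i=cv2.imread("pics/b_wrist.png")[120:250,300:500]; s=cv2.imread("pics/b_scene.png")[130:230,270:400]
a=cv2.resize(i,(800,520)); b=cv2.resize(s,(780,600))
cv2.imwrite("pics/b_c.png",a); cv2.imwrite("pics/b_s.png",b)
E
```

```text
t 9.25 tcp [483.  228.7 217.6] F [-0.  -0.3 -1.7]
scene hook_seat pred [320.4 170.2] [([259.4, 370.4], 0.8, [861.0, -318.4]), ([320.6, 168.2], 0.53, [476.7, 235.4])]
scene hook_tip pred [325.9 173.7] [([257.4, 377.0], 0.7, [873.1, -332.8]), ([329.5, 173.6], 0.66, [519.7, 231.7])]
scene lid_eye pred [331.2 182.4] [([333.6, 182.2], 0.93, [551.5, 217.9])]
top hook_seat pred [280.  247.8] [([458.6, 130.8], 0.7, [801.2, -267.5])]
top hook_tip pred [281.7 237. ] [([457.5, 135.1], 0.54, [787.7, -261.9]), ([284.7, 224.4], 0.37, [546.7, 215.0])]
top lid_eye pred [286.  224.3] [([286.2, 223.8], 0.74, [548.3, 211.3])]
wrist hook_seat pred [328.3 200.4] [([514.7, 279.2], 0.2, [669.6, 103.4])]
wrist hook_tip pred [363.9 202.9] [([362.5, 202.9], 0.65, [511.4, 223.6])]
wrist lid_eye pred [403.4 206.8] []
```

View pics/b_c.png

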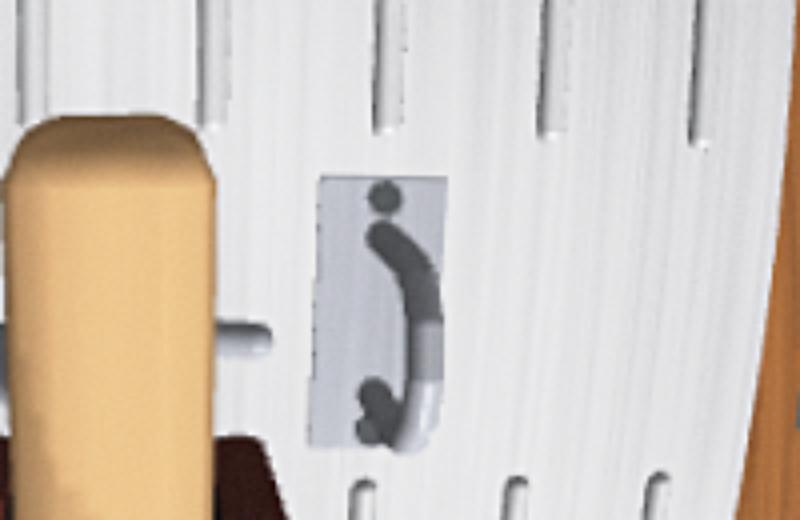

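View pics/b_s.png

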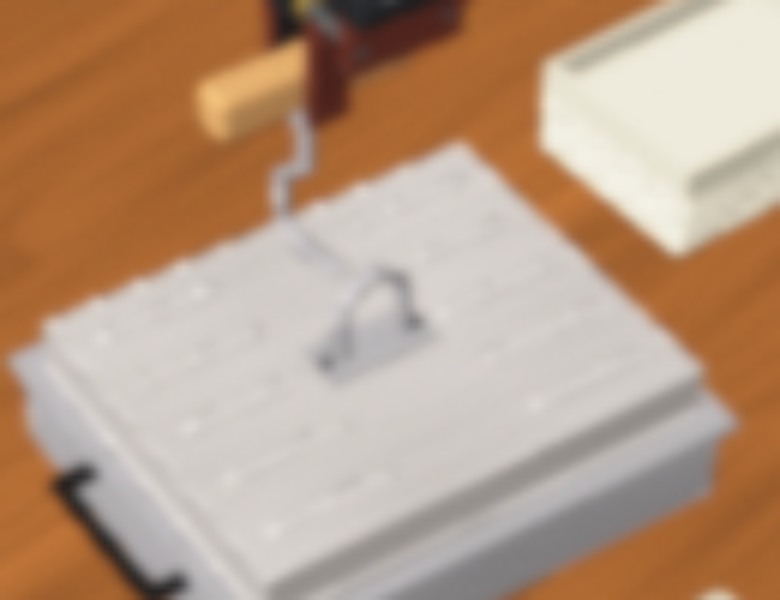

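The crop shows the tip at full px (367,204). The eyelet plate is centred at ~(394.2,198.5), with arch feet at ~(395,179) and (393,218). The scene crop shows the tip just short of the arch and level with its opening.

Run:
```python
from h import *
i=env.camera_info("wrist"); o=env.get_obs(); print(o["tcp_pos"])
for n,uv,z in(("mid",(394.2,198.5),103),("fa",(395,179.2),103),("fb",(393.2,218.2),103),("ra",(396.2,169.2),103),("rb",(392.8,227.5),103),("crown",(406,205.5),154),("tipend",(368,204.5),129.3),("tipc",(367,205),129.3)):
    print(n,np.round(onz("wrist",uv,z,i),1))
c,s=np.cos(-.176),np.sin(-.176); print(np.array([[c,s],[-s,c]])@(onz("wrist",(394.2,198.5),103,i)-o["tcp_pos"])[:2])
```

```text
[483.02533991 228.6205267  217.05112037]
mid [543.1 214.7 103. ]
fa [546.2 232.8 103. ]
fb [539.9 195.4 103. ]
ra [548.6 241.9 103. ]
rb [538.5 186.1 103. ]
crown [542.9 223.  154. ]
tipend [515.7 221.4 129.3]
tipc [514.8 221.2 129.3]
[61.63598954 -3.22834495]
```

>>> jog_arm:
  commands: "-0.002 0 0 0 0 0 -1;-0.002 0.01 0 0 0 0 -1;-0.002 0.018 0 0 0 0 -1;-0.002 0.026 0 0 0 0 -1;-0.002 0.034 0 0 0 0 -1;-0.002 0.042 0 0 0 0 -1;-0.002 0.042 0 0 0 0 -1"

```text
t: 10.55
tcp_pos: [524.9, 218.8, 216.5]
tool_rot: [[0.178, 0.984, -0.001], [0.984, -0.178, -0.0], [-0.0, -0.0, -1.0]]
wrist_force: [-0.3, -0.2, -2.8]
gripper_width: 23.7
finger_force: 54.8
```

>>> jog_arm:
  commands: "0 0.007 0 0 0 0 -1;0 0.014 0 0 0 0 -1;0 0.0205 0 0 0 0 -1;0 0.0205 0 0 0 0 -1;0 0.0205 0 0 0 0 -1"

```text
t: 11.05
tcp_pos: [544.2, 215.6, 216.9]
tool_rot: [[0.177, 0.984, -0.0], [0.984, -0.177, -0.0], [-0.0, -0.0, -1.0]]
wrist_force: [-0.7, 0.2, -1.3]
gripper_width: 23.9
finger_force: 54.8
```

```bash
python3 look.py c scene,wrist -.176
python3 - <<'E'
import cv2,numpy as np
i=cv2.imread("pics/c_wrist.png")[120:250,280:440]; s=cv2.imread("pics/c_scene.png")[130:230,290:380]
cv2.imwrite("pics/c_c.png",np.hstack([cv2.resize(i,(490,400)),cv2.resize(s,(300,400))]))
E
```

```text
t 11.05 tcp [544.2 215.6 216.9] F [-0.7  0.2 -1.3]
scene hook_seat pred [331.4 182.2] [([256.2, 369.5], 0.92, [854.2, -321.9]), ([330.2, 180.1], 0.6, [535.3, 219.6])]
scene hook_tip pred [337.1 186. ] [([260.8, 373.7], 0.83, [872.0, -322.7]), ([339.4, 185.5], 0.67, [577.0, 216.7])]
scene lid_eye pred [331.2 182.4] [([331.5, 180.5], 0.8, [541.8, 218.6])]
wrist hook_seat pred [328.7 200.3] []
wrist hook_tip pred [364.3 202.8] [([360.8, 206.0], 0.68, [570.5, 208.1])]
wrist lid_eye pred [332.6 204.8] []
```

View pics/c_c.png

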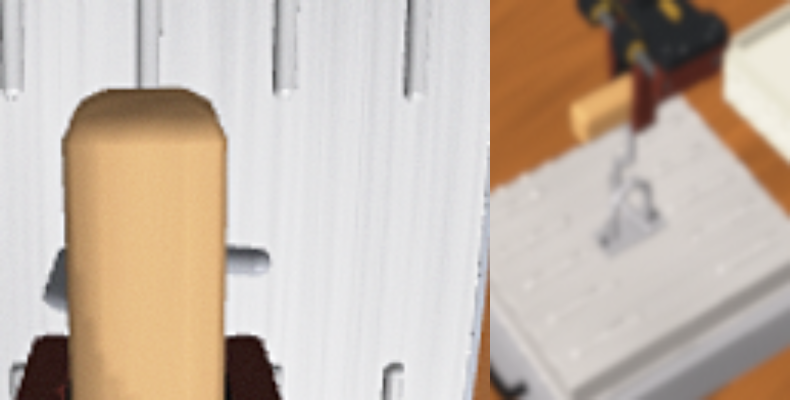

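The crop shows the bar passing under the handle on the eyelet line, with the tip out on the +x side, and the wrist force is quiet. I lift gently into the crown.

>>> jog_arm:
  commands: "0 0 -0.006 0 0 0 -1;0 0 -0.012 0 0 0 -1;0 0 -0.016 0 0 0 -1;0 0 -0.019 0 0 0 -1;0 0 -0.022 0 0 0 -1;0 0 -0.024 0 0 0 -1;0 0 -0.024 0 0 0 -1"

```text
t: 12.15
tcp_pos: [544.0, 215.5, 240.2]
tool_rot: [[0.177, 0.984, -0.002], [0.984, -0.177, -0.001], [-0.001, -0.001, -1.0]]
wrist_force: [0.3, 0.3, -7.0]
gripper_width: 23.8
finger_force: 54.8
```

>>> jog_arm:
  commands: "0 0 -0.002 0 0 0 -1;0 0 -0.004 0 0 0 -1;0 0 -0.006 0 0 0 -1;0 0 -0.008 0 0 0 -1;0 0 -0.01 0 0 0 -1;0 0 -0.01 0 0 0 -1;0 0 -0.01 0 0 0 -1;0 0 -0.01 0 0 0 -1"

```text
t: 12.95
tcp_pos: [544.1, 215.6, 250.9]
tool_rot: [[0.177, 0.984, -0.0], [0.984, -0.177, -0.0], [-0.0, -0.0, -1.0]]
wrist_force: [-0.3, 0.9, -7.7]
gripper_width: 23.5
finger_force: 54.8
```

```bash
cat > tilt.py <<'E'
# lid pose change (from level, at rest) fitted to tracked features of scene and wrist pictures
from h import *
from scipy.optimize import least_squares
import sys,pickle
tag=sys.argv[1]; yaw=-.176; C=np.array([543,215,102.])
c_,s_=np.cos(yaw),np.sin(yaw); A=np.array([[c_,-s_,0],[s_,c_,0],[0,0,1]])
def get():
    d={}
    for c in("wrist","scene"): i=env.camera_info(c); d[c]=(i,env.grab_frame(c))
    return d
new=get()
for c in new: cv2.imwrite(f"pics/{tag}_{c}.png",new[c][1])
oldT=pickle.load(open("wristT.pkl","rb")) if len(sys.argv)<3 else None
res=[]
for c in("wrist","scene"):
    old=cv2.imread(f"pics/c_{c}.png",0); nw=cv2.cvtColor(new[c][1],cv2.COLOR_BGR2GRAY); info=new[c][0]
    io=dict(info)
    if c=="wrist":  # wrist camera at picture c: same orientation, shifted by TCP motion
        T=np.array(info["T"]).copy(); o=env.get_obs(); R0=Rt(yaw-.002); R1=o["tool_rot"]
        Tt=np.eye(4);Tt[:3,:3]=R1;Tt[:3,3]=o["tcp_pos"];T0=np.eye(4);T0[:3,:3]=R0;T0[:3,3]=[544.2,215.6,216.9]
        io["T"]=T0@np.linalg.inv(Tt)@T
    mask=np.zeros_like(old)
    quad=[proj(c,C+A@np.array([x,y,0]),io) for x,y in((-98,-122),(98,-122),(98,122),(-98,122))]
    cv2.fillPoly(mask,[np.int32(quad)],255)
    if c=="wrist": mask[195:]=0; mask[140:195,285:365]=0
    else: mask[:205,305:345]=0; 
    p=cv2.goodFeaturesToTrack(old,150,.02,5,mask=mask)
    P=np.array([onz(c,q,102,io) for q in p[:,0]])
    guess=np.array([proj(c,q+[0,0,float(env.get_obs()["tcp_pos"][2])-237],info) for q in P],np.float32)[:,None]
    q,st,_=cv2.calcOpticalFlowPyrLK(old,nw,p,guess.copy(),winSize=(15,15),maxLevel=1,flags=cv2.OPTFLOW_USE_INITIAL_FLOW)
    b,sb,_=cv2.calcOpticalFlowPyrLK(nw,old,q,p.copy(),winSize=(15,15),maxLevel=1,flags=cv2.OPTFLOW_USE_INITIAL_FLOW)
    ok=(st[:,0]>0)&(np.linalg.norm((b-p)[:,0],axis=1)<.3); res.append((c,info,P[ok],q[ok,0]))
def f(v,R=res):
    r=[]
    for c,i,P,q in R:
        Q=(A@Ro.from_rotvec(v[:3]).as_matrix()@A.T@(P-C).T).T+C+v[3:]
        r+=[proj(c,a,i)-b for a,b in zip(Q,q)]
    return np.ravel(r)
z=float(env.get_obs()["tcp_pos"][2])-237
for R in(res,res[:1],res[1:]):
    s=least_squares(f,[0,0,0,0,0,z],loss="soft_l1",f_scale=.4,kwargs={"R":R},x_scale=[.01]*3+[1]*3)
    print([r[0]+str(len(r[2])) for r in R],"rot deg lid xyz",np.round(np.degrees(s.x[:3]),2),"shift",np.round(s.x[3:],1),"med",round(np.median(abs(s.fun)),2))
o=env.get_obs(); print(o["t"],np.round(o["tcp_pos"],1),np.round(o["wrist_force"],1),np.round(o["ft_torque"],3))
E
python3 tilt.py d x
```

```text
['wrist23', 'scene13'] rot deg lid xyz [-2.03  0.23  0.13] shift [-0.6 -1.2 12. ] med 0.3
['wrist23'] rot deg lid xyz [-3.64  0.52  0.23] shift [-0.4 -0.9 14.5] med 0.3
['scene13'] rot deg lid xyz [-2.37 -0.32  0.05] shift [-0.8 -3.2 12.4] med 0.22
13.05 [544.1 215.6 250.9] [ 0.3  0.3 -7.5] [0.016 0.056 0.023]
```

The lid is off its seat with the expected weight, but tips about −2° about its x. It is hung ~1.6 mm too far to −y. I set it down, shift the hook +y and lift again.

>>> jog_arm:
  commands: "0 0 0.004 0 0 0 -1;0 0 0.008 0 0 0 -1;0 0 0.012 0 0 0 -1;0 0 0.016 0 0 0 -1;0 0 0.02 0 0 0 -1;0 0 0.02 0 0 0 -1;0.0017 0 0.02 0 0 0 -1;0.0017 0 0.02 0 0 0 -1"

```text
t: 13.85
tcp_pos: [544.6, 217.5, 231.7]
tool_rot: [[0.177, 0.984, 0.001], [0.984, -0.177, 0.0], [0.001, 0.001, -1.0]]
wrist_force: [0.4, -0.6, -2.0]
gripper_width: 23.9
finger_force: 54.8
```

```bash
python3 - <<'E'
s=open('tilt.py').read()
s=s.replace('for c in("wrist","scene"): i=env','for c in("wrist","scene","top"): i=env').replace('for c in("wrist","scene"):\n    old','for c in("wrist","scene","top"):\n    old')
s=s.replace('else: mask[:205,305:345]=0; ','elif c=="scene": mask[:205,305:345]=0\n    else:\n        d=cv2.absdiff(old,nw) if 0 else None')
s=s.replace('(res,res[:1],res[1:])','(res,res[:1],res[1:2],res[:2])')
s=s.replace('print([r[0]','sd=np.degrees(np.sqrt(np.diag(np.linalg.inv(s.jac.T@s.jac)))[:2])*.3; print("sd",np.round(sd,2),[r[0]')
s=s.replace('cv2.imread(f"pics/c_{c}.png",0)','cv2.imread(f"pics/{"b" if c=="top" else "c"}_{c}.png",0)')
open('tilt.py','w').write(s)
E
python3 tilt.py d0 x
```

```text
sd [0.17 0.23] ['wrist27', 'scene20', 'top8'] rot deg lid xyz [-0.28  0.14  0.43] shift [-0.2  0.3  0.2] med 0.24
sd [0.65 0.42] ['wrist27'] rot deg lid xyz [-1.36 -0.03  0.47] shift [-0.2  0.5  1.8] med 0.27
sd [0.35 0.34] ['scene20'] rot deg lid xyz [-0.19 -0.1   0.12] shift [ 0.6 -0.1  0.7] med 0.22
sd [0.17 0.23] ['wrist27', 'scene20'] rot deg lid xyz [-0.28  0.12  0.44] shift [-0.2  0.4  0.2] med 0.24
14.0 [544.6 217.4 231.4] [-0.   0.2 -2.1] [-0.04   0.067  0.017]
```

>>> jog_arm:
  commands: "0 0 -0.005 0 0 0 -1;0 0 -0.009 0 0 0 -1;0 0 -0.012 0 0 0 -1;0 0 -0.015 0 0 0 -1;0 0 -0.019 0 0 0 -1;0 0 -0.023 0 0 0 -1;0 0 -0.023 0 0 0 -1;0 0 -0.023 0 0 0 -1"

```text
t: 14.8
tcp_pos: [544.5, 217.3, 254.2]
tool_rot: [[0.177, 0.984, 0.0], [0.984, -0.177, 0.0], [0.0, 0.0, -1.0]]
wrist_force: [-0.2, -0.2, -8.4]
gripper_width: 23.8
finger_force: 54.8
```

>>> jog_arm:
  commands: "0 0 0 0 0 0 -1;0 0 0 0 0 0 -1;0 0 0 0 0 0 -1"

```text
t: 15.1
tcp_pos: [544.4, 217.2, 253.9]
tool_rot: [[0.177, 0.984, -0.0], [0.984, -0.177, -0.0], [-0.0, -0.0, -1.0]]
wrist_force: [0.3, 0.2, -7.9]
gripper_width: 23.8
finger_force: 54.8
```

```bash
python3 tilt.py e x
```

```text
sd [0.22 0.29] ['wrist17', 'scene10', 'top6'] rot deg lid xyz [1.78 0.55 0.62] shift [ 0.2  1.6 15.8] med 0.36
sd [0.85 0.57] ['wrist17'] rot deg lid xyz [0.69 0.14 0.68] shift [ 0.1  1.8 17.1] med 0.26
sd [0.45 0.52] ['scene10'] rot deg lid xyz [2.52 1.04 0.44] shift [-2.5  2.8 13.7] med 0.28
sd [0.23 0.29] ['wrist17', 'scene10'] rot deg lid xyz [1.8  0.49 0.61] shift [ 0.1  1.7 15.8] med 0.3
15.25 [544.5 217.3 254. ] [ 0.1  0.4 -7.1] [-0.097  0.095  0.009]
```

Now +2°, so the middle is about half-way back.

>>> jog_arm:
  commands: "0 0 0.006 0 0 0 -1;0 0 0.012 0 0 0 -1;0 0 0.017 0 0 0 -1;0 0 0.022 0 0 0 -1;0 0 0.022 0 0 0 -1;-0.0009 0.0003 0.022 0 0 0 -1;-0.0009 0.0003 0.022 0 0 0 -1;-0.0009 0.0003 0.022 0 0 0 -1"

```text
t: 16.05
tcp_pos: [544.8, 216.3, 232.7]
tool_rot: [[0.177, 0.984, 0.001], [0.984, -0.177, 0.0], [0.0, 0.001, -1.0]]
wrist_force: [-0.2, 0.5, -1.6]
gripper_width: 23.7
finger_force: 54.8
```

>>> jog_arm:
  commands: "0 0 -0.005 0 0 0 -1;0 0 -0.008 0 0 0 -1;0 0 -0.011 0 0 0 -1;0 0 -0.014 0 0 0 -1;0 0 -0.018 0 0 0 -1;0 0 -0.022 0 0 0 -1;0 0 -0.022 0 0 0 -1;0 0 -0.022 0 0 0 -1"

```text
t: 16.85
tcp_pos: [544.7, 216.4, 254.2]
tool_rot: [[0.177, 0.984, 0.0], [0.984, -0.177, 0.0], [0.0, 0.0, -1.0]]
wrist_force: [-0.2, -0.2, -6.8]
gripper_width: 23.6
finger_force: 54.8
```

>>> jog_arm:
  commands: "0 0 0 0 0 0 -1;0 0 0 0 0 0 -1;0 0 0 0 0 0 -1"

```text
t: 17.15
tcp_pos: [544.6, 216.3, 253.8]
tool_rot: [[0.177, 0.984, -0.0], [0.984, -0.177, -0.0], [-0.0, -0.0, -1.0]]
wrist_force: [-0.9, -0.0, -7.9]
gripper_width: 24.0
finger_force: 54.8
```

```bash
python3 tilt.py f x
```

```text
sd [0.21 0.27] ['wrist19', 'scene11', 'top8'] rot deg lid xyz [-1.28  0.59  0.7 ] shift [-0.8 -0.1 15.4] med 0.34
sd [0.84 0.55] ['wrist19'] rot deg lid xyz [-3.74  0.54  0.83] shift [-0.5  0.4 18.5] med 0.32
sd [0.42 0.44] ['scene11'] rot deg lid xyz [-0.86  1.06  0.75] shift [-1.2 -1.7 16.7] med 0.16
sd [0.22 0.27] ['wrist19', 'scene11'] rot deg lid xyz [-1.29  0.55  0.7 ] shift [-0.8 -0.  15.4] med 0.27
17.3 [544.6 216.3 254. ] [ 0.3  0.6 -7.1] [-0.072  0.039 -0.049]
```

>>> jog_arm:
  commands: "0 0 0.006 0 0 0 -1;0 0 0.012 0 0 0 -1;0 0 0.017 0 0 0 -1;0 0 0.022 0 0 0 -1;0 0 0.022 0 0 0 -1;0.0004 0.0003 0.022 0 0 0 -1;0.0004 0.0003 0.022 0 0 0 -1;0.0004 0.0003 0.022 0 0 0 -1"

```text
t: 18.1
tcp_pos: [545.1, 216.8, 232.6]
tool_rot: [[0.177, 0.984, 0.001], [0.984, -0.177, 0.0], [0.0, 0.001, -1.0]]
wrist_force: [-0.1, 0.1, -1.7]
gripper_width: 23.8
finger_force: 54.8
```

>>> jog_arm:
  commands: "0 0 -0.005 0 0 0 -1;0 0 -0.008 0 0 0 -1;0 0 -0.011 0 0 0 -1;0 0 -0.014 0 0 0 -1;0 0 -0.018 0 0 0 -1;0 0 -0.022 0 0 0 -1;0 0 -0.022 0 0 0 -1;0 0 -0.022 0 0 0 -1"

```text
t: 18.9
tcp_pos: [545.0, 216.7, 254.2]
tool_rot: [[0.177, 0.984, 0.0], [0.984, -0.177, 0.0], [0.0, 0.0, -1.0]]
wrist_force: [0.9, -0.7, -8.1]
gripper_width: 23.9
finger_force: 54.8
```

>>> jog_arm:
  commands: "0 0 0 0 0 0 -1;0 0 0 0 0 0 -1;0 0 0 0 0 0 -1"

```text
t: 19.2
tcp_pos: [544.9, 216.7, 253.9]
tool_rot: [[0.177, 0.984, -0.0], [0.984, -0.177, -0.0], [-0.0, -0.0, -1.0]]
wrist_force: [-0.4, -0.1, -7.3]
gripper_width: 23.8
finger_force: 54.8
```

```bash
python3 tilt.py g x
```

```text
sd [0.19 0.26] ['wrist22', 'scene15', 'top9'] rot deg lid xyz [-0.87  0.47  0.88] shift [-0.3  0.4 15.7] med 0.37
sd [0.81 0.51] ['wrist22'] rot deg lid xyz [-2.8   0.65  1.  ] shift [-0.1  0.7 18. ] med 0.28
sd [0.48 0.47] ['scene15'] rot deg lid xyz [-0.93  0.6   1.31] shift [ 2.9 -4.8 21.8] med 0.29
sd [0.2  0.26] ['wrist22', 'scene15'] rot deg lid xyz [-0.88  0.42  0.9 ] shift [-0.3  0.5 15.7] med 0.29
19.35 [545.  216.7 254. ] [ 0.3 -0.2 -7. ] [-0.041  0.126 -0.012]
```

Level within about half a degree now, so I raise it the remaining ~64 mm slowly.

>>> jog_arm:
  commands: "0 0 -0.003 0 0 0 -1;0 0 -0.007 0 0 0 -1;0 0 -0.012 0 0 0 -1;0 0 -0.017 0 0 0 -1;0 0 -0.022 0 0 0 -1;0 0 -0.027 0 0 0 -1;0 0 -0.031 0 0 0 -1;0 0 -0.034 0 0 0 -1"

```text
t: 20.15
tcp_pos: [545.1, 216.7, 288.6]
tool_rot: [[0.177, 0.984, 0.0], [0.984, -0.177, 0.0], [0.0, 0.0, -1.0]]
wrist_force: [0.1, -0.6, -6.9]
gripper_width: 23.6
finger_force: 54.8
```

>>> jog_arm:
  commands: "0 0 -0.003 0 0 0 -1;0 0 -0.007 0 0 0 -1;0 0 -0.012 0 0 0 -1;0 0 -0.017 0 0 0 -1;0 0 -0.022 0 0 0 -1;0 0 -0.026 0 0 0 -1;0 0 -0.029 0 0 0 -1;0 0 -0.03 0 0 0 -1"

```text
t: 20.95
tcp_pos: [545.1, 216.7, 318.6]
tool_rot: [[0.177, 0.984, 0.001], [0.984, -0.177, 0.0], [0.0, 0.001, -1.0]]
wrist_force: [0.1, -0.7, -5.9]
gripper_width: 23.6
finger_force: 54.8
```

>>> jog_arm:
  commands: "0 0 0 0 0 0 -1;0 0 0 0 0 0 -1;0 0 0 0 0 0 -1;0 0 0 0 0 0 -1;0 0 0 0 0 0 -1;0 0 0 0 0 0 -1"

```text
t: 21.55
tcp_pos: [545.0, 216.7, 318.0]
tool_rot: [[0.177, 0.984, -0.0], [0.984, -0.177, -0.0], [-0.0, -0.0, -1.0]]
wrist_force: [-0.2, -0.3, -7.5]
gripper_width: 24.0
finger_force: 54.8
```

```bash
python3 tilt.py h x; python3 look.py i scene
python3 - <<'E'
import cv2,numpy as np
s=cv2.imread("pics/h_scene.png")[90:290,220:440]; cv2.imwrite("pics/h_s.png",cv2.resize(s,(660,600),interpolation=cv2.INTER_CUBIC))
E
```

```text
sd [0.35 0.48] ['wrist17', 'scene1', 'top7'] rot deg lid xyz [-1.22  0.9   0.84] shift [-0.4  0.3 79.8] med 0.32
sd [0.83 0.53] ['wrist17'] rot deg lid xyz [-1.98  0.92  0.86] shift [-0.3  0.4 80.8] med 0.22
t 21.7 tcp [545.  216.7 318.1] F [ 1.6  0.6 -8.5]
scene hook_seat pred [332.4 156.5] [([331.6, 152.6], 0.78, [530.9, 227.2]), ([164.1, 300.3], 0.67, [634.3, -391.2])]
scene hook_tip pred [338.5 160.1] [([342.2, 159.8], 0.81, [580.8, 219.9]), ([256.8, 376.4], 0.72, [914.2, -355.9])]
scene lid_eye pred [331.2 182.4] [([333.1, 161.0], 0.7, [481.5, 285.4]), ([341.0, 162.5], 0.22, [503.7, 298.3])]Traceback (most recent call last):
  File "tilt.py", line 44, in <module>
    sd=np.degrees(np.sqrt(np.diag(np.linalg.inv(s.jac.T@s.jac)))[:2])*.3; print("sd",np.round(sd,2),[r[0]+str(len(r[2])) for r in R],"rot deg lid xyz",np.round(np.degrees(s.x[:3]),2),"shift",np.round(s.x[3:],1),"med",round(np.median(abs(s.fun)),2))
                                  ~~~~~~~~~~~~~^^^^^^^^^^^^^^^
    ainv = _umath_linalg.inv(a, signature=signature)
    raise LinAlgError("Singular matrix")
numpy.linalg.LinAlgError: Singular matrix
```

View pics/h_s.png

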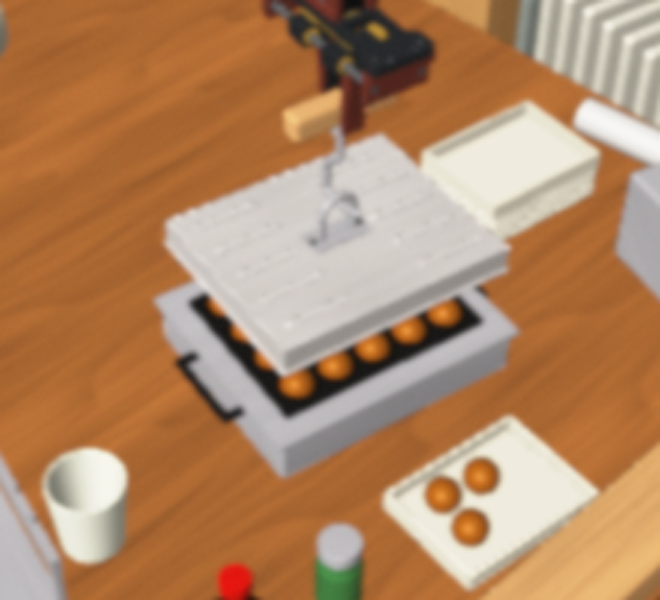

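The crop shows the lid hanging level from the hook, about 80 mm up and right over the griddle, with everything else in place. I hand it in.

```bash
python3 -c "
from station import env
print(env.finish_job())"
```

```text
the job is handed in; nothing more can be done
None
```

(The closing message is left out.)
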